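# Sift the small marbles from the shooter over the sprung catch box

## Robot

A 6-joint arm with a two-finger parallel gripper is mounted at the origin on the work surface. World frame = base frame: x ahead of the robot, y to its left, z up, the work surface at z = 0. Lengths are in m, angles in degrees, forces in N, time in s.
With the tool pointing down it reaches from about 0.375 to 0.9 m from the base axis. Payload 3.1 kg.
Tool frame: the origin (TCP) lies at the very end of the fingers, on their centre line; the grasp point (between the pads) lies bot.grip_point_offset behind it (bot.grip_point_offset is the distance from the TCP to the grasp point, in m); z points along the fingers, y is the line along which they close (so a half turn about z gives the same grasp; the last joint's range is limited). The gripper opens to 87 mm and grips with 3 to 60 N. Pads are 19 mm wide; open, the fingers measure 117 mm over their backs; the gripper's body (75 mm by 190 mm) begins 51 mm behind the grasp point.
Start: joints at [-86.431, 30.224, 82.088, -0, 67.689, -10.227], TCP at [0.149, -0.607, 0.223] pointing down, gripper open.
Joint ranges: [-176.69, 176.69], [-43.24, 126.21], [12.49, 139.97], [-82, 262], [0, 151.66], [-163.58, 163.58]. Speed limits (degrees/s): [159.86, 159.86, 180, 180, 180, 180].

## Interface

Orientations are given as a 3x3 rotation matrix whose columns are the frame's x, y, z axes.
In Python, from rig import bot, viewer, ticket gives the robot as it stands.
- The arm moves only by the tool servo_tool, never from a script. Its argument "targets" is a list of rows, each an object with "offset": the shift along the tool's x, y, z in m, a list of three; "dr": the turn, a rotation vector about the tool's x, y, z in degrees, a list of three. In form: [{"offset": [x, y, z], "dr": [ax, ay, az]}, ...]. A call has 1 to 20 rows; each row is the pose to reach, as a shift and turn from the pose commanded when the call began, along the tool's axes at that moment; what a row does not reach only later rows make up. A row lasts 1/12 s, in which the tool goes at most 41.7 mm and 7.16 degrees, less where a joint would pass 70% of its speed; a pose out of reach is approached as far as the arm can. A call with a gripper value outside its range is refused whole. "gripper" is the gripper command: -1 is fully open, 1 is shut, values between are in proportion, set as the call begins (left out, the last holds). The fingers move at their own pace and stop on an object; the grip force is fixed at half the most. Time passes only in rows, so rows that repeat a pose let the fingers close. It gives the time, the measured TCP pose, the force, the opening and the grip force at its end, in the units of the state.
- bot.read_state(): the state, without advancing time (a new reading comes with each control period).
- viewer.capture(name): name is "side" or "top" or "wrist"; returns a dict with "color" (420x560x3 uint8, red, green, blue), "camera_matrix" (3x3 intrinsics, pixels), "R" (3x3) and "t" (3): a world point X has camera coordinates R X + t. Camera axes: x right, y down, z forward; pixel columns grow to the right and rows downward; lengths in m; the calibration is good to about 2 mm. A picture is of the moment at which its call begins. There is no depth.
- ticket.hand_in(): hands the job in; it is judged then, once.
The state is a dict: "time_s": time; "joint_positions": joint angles; "qvel": joint speeds; "tau": joint torques, N m; "position": TCP position; "tcp_rot": TCP orientation; "force": force on the tool from outside, world axes, zero at the start; "moment": the same for the moment, N m; "opening": opening from 0.0 (shut) to 1.0 (fully open); "grasp_force": force on a finger pad.
Only numpy, scipy, OpenCV 4.12 (cv2) and the standard library are available. Lean on these libraries where they do the work, as an engineer would, in place of code of your own. Each camera call takes 0.05 s, during which the arm holds its last target. There are 200 camera calls.

## Task

Take the brass sieve by its bail, keep it level and set it gently onto the sprung steel collar of the catch box, feeling for the collar because its height setting is not known. Keeping the sieve lightly pressed on the collar all the while, shake it briskly side to side along the collar until the three small marbles have dropped through into the box and only the big shooter stays in the sieve; never lean on the collar hard. When all three are through, lift the sieve with the shooter in it and put it back on its walnut stand, squarely on the two bearers, without disturbing the pewter cup or the egg cup.

Things in the scene. Friction and masses are not known exactly. Their poses are not given: they have to be found in the camera images.
- sieve: Loose brass sieve, about 0.4 kg empty, 150 mm (its x) by 145 mm (its y), walls 26 mm high. Origin: centre of its underside; z up. Floor 4 mm thick with three slots 25 mm wide running along x, centred at y = 0 and +-49 mm. Flat flanges at the x ends, out to x = +-75 mm, rest on the stand or the collar. A rigid bail bridges it along x, on posts at x = +-58 mm.
- sieve_strip (a point): Middle of the sieve floor, 4 mm above its origin. Between the slots are two strips 24 mm wide along x, with 5 mm square dimples at x = -36, -18, 0, 18, 36 mm, y = +-24.5 mm that hold the small marbles lightly: a sideways acceleration above about 2.5 m/s2 rolls them out into the slots, so carry well under 1.5 m/s2 and shake well over 3.
- sieve_grip (a point): Middle of the bail's crossbar, 68 mm above the sieve's origin; the bar runs along the sieve's x, is 12 mm wide (y) and 16 mm high, and is to be pinched across y from above. Turns with the sieve.
- box: Fixed walnut catch box, 124 mm (its x) by 198 mm (its y), cork floor 6 mm thick, walls 52 mm high. Origin: centre of its underside, z up. A sprung steel collar telescopes around it and carries the sieve. Centre the sieve over the box, sieve x along box x (either way round), and shake it along the box's y, up to 20 mm either way.
- box_mouth (a point): Centre of the box's mouth at the top of its walls, 52 mm above its origin. The collar's two rails run along the box's y at x = +-67 mm (8 mm wide, 212 mm long). Their top is set anew each time, unmeasured, 56 to 102 mm above the box's origin (4 to 50 mm above this point). The springs give about 1 mm per 8 N, 4 mm at most. More than 15 N between sieve and collar is too much.
- stand: Fixed walnut board 190 mm (x) by 170 mm (y), 22 mm high, with two bearers 18 mm wide and 150 mm long along its y at x = +-64 mm, whose top is 36 mm above the stand's origin (centre of its underside, z up). The sieve starts on the bearers and must end there, centred, its x along the stand's x (either way round).
- marble0: Small swirled glass marble, 20 mm diameter, about 10 g; origin at its centre. Starts in a dimple of the sieve.
- marble1: Another small marble, the same.
- marble2: Another small marble, the same.
- shooter: Big clear glass shooter marble, 38 mm diameter, about 72 g; origin at its centre. Starts lodged in an outer slot of the sieve; it cannot pass the slots.
- pewter_cup: Squat pewter cup, 64 mm wide, 50 mm high, origin under its centre; stands close to the stand's far side. Leave alone.
- egg_cup: White ceramic egg cup, 48 mm wide, 52 mm high, origin under its centre; stands close to the box's near side. Leave alone.
Mind the look-alikes: they are no part of the job. What is shaped like the sieve but purple or turquoise is not meant.

How it is judged (in metres and radians):
On the way, in this order (a step that is already met when the one before it is completed fails the run):
1. the sieve bears on the collar over the box, at 1 to 15 N, with the three marbles still in it (contact force between sieve and box between 1 and 15 N and horizontal distance between sieve and box below 0.035 m and z of each of marble0, marble1, marble2 in the frame of sieve above 0.006 m), for 0.2 s.
2. the three marbles are in the box while the sieve still bears on the collar, the shooter in the sieve (x of marble0 in the frame of box between -0.06 and 0.06 m and y of marble0 in the frame of box between -0.097 and 0.097 m and z of each of marble0, marble1, marble2 in the frame of box below 0.04 m and x of marble1 in the frame of box between -0.06 and 0.06 m and y of marble1 in the frame of box between -0.097 and 0.097 m and x of marble2 in the frame of box between -0.06 and 0.06 m and y of marble2 in the frame of box between -0.097 and 0.097 m and x of shooter in the frame of sieve between -0.056 and 0.056 m and y of shooter in the frame of sieve between -0.07 and 0.07 m and z of shooter in the frame of sieve between 0.012 and 0.035 m and contact force between sieve and box above 0.3 N), for 0.2 s.
At the end, for the whole second after the job is handed in: The three small marbles lie in the catch box; the shooter lies in the sieve; the sieve rests level on the stand's bearers, within 25 mm of the stand's centre and 0.2 rad of its direction, at rest and released (x of marble0 in the frame of box between -0.06 and 0.06 m and y of marble0 in the frame of box between -0.097 and 0.097 m and z of each of marble0, marble1, marble2 in the frame of box below 0.04 m and x of marble1 in the frame of box between -0.06 and 0.06 m and y of marble1 in the frame of box between -0.097 and 0.097 m and x of marble2 in the frame of box between -0.06 and 0.06 m and y of marble2 in the frame of box between -0.097 and 0.097 m and x of shooter in the frame of sieve between -0.056 and 0.056 m and y of shooter in the frame of sieve between -0.07 and 0.07 m and z of shooter in the frame of sieve between 0.012 and 0.035 m and horizontal distance between sieve and stand below 0.025 m and angle between the x axis of sieve and the x axis of stand, either way round below 0.2 rad and angle between sieve's own z axis and vertical below 0.05 rad and z of sieve in the frame of stand between 0.032 and 0.04 m and linear speed of sieve below 0.02 m/s and linear speed of shooter below 0.05 m/s); the robot touches nothing.
It fails at once if sieve and collar press on each other with more than 15 N (contact force between sieve and box above 15 N).
It fails at once if a marble drops out of the sieve while the sieve does not bear on the collar ((z of marble0 in the frame of sieve below -0.005 m and height (world z) of marble0 above 0.038 m and contact force between sieve and box below 0.2 N) or (z of marble1 in the frame of sieve below -0.005 m and height (world z) of marble1 above 0.038 m and contact force between sieve and box below 0.2 N) or (z of marble2 in the frame of sieve below -0.005 m and height (world z) of marble2 above 0.038 m and contact force between sieve and box below 0.2 N)).
It fails at once if the shooter leaves the sieve (not (x of shooter in the frame of sieve between -0.06 and 0.06 m and y of shooter in the frame of sieve between -0.075 and 0.075 m and z of shooter in the frame of sieve between 0 and 0.06 m)).
It fails at once if the pewter cup or egg cup is shoved more than 20 mm (distance of any of pewter_cup, egg_cup from where it was at the start of the episode above 0.02 m).
It also fails if it takes over 64 s, if anything falls off the work surface, if the arm or the gripper's body presses on something with over 40 N, if the wrist force passes 120 N, or if a joint passes its speed limit or range.

## Working session

There is one attempt and no reset: what is moved stays moved. The work goes in short steps, Python scripts to look and compute and a tool call to move; the robot and the scene stay as the last step left them, time stands still between calls to the robot, and variables do not carry over. Pictures are saved under pics/ and viewed, at most 10 in all, crops included, and the job is handed in when it is done.

Besides the shell and the picture viewer there is one more tool, called as name([rows], argument=value, ...), one row to a line, values as JSON. servo_tool: Moves the arm, as the interface text tells. Its arguments: {"type":"object","properties":{"targets":{"type":"array"},"gripper":{"type":"number"}},"required":["targets"]}

```bash
ls; mkdir -p pics; python3 - <<'E'
from rig import bot, viewer
import cv2, numpy as np
s=bot.read_state(); print(s['time_s'],s['position'],s['tcp_rot'],s['force'],s['opening'],bot.grip_point_offset)
for n in ['side','top']:
    c=viewer.capture(n); cv2.imwrite(f'pics/{n}0.png',c['color'][:,:,::-1]); np.savez(f'pics/{n}0.npz',**c)
    print(n,c['camera_matrix'].tolist(),c['R'].tolist(),c['t'])
E
```

```text
pics
0.0 [ 0.14901173 -0.60622147  0.22159083] [[ 9.71147059e-01  2.38481369e-01 -1.63069648e-04]
 [ 2.38481167e-01 -9.71144776e-01  2.13471218e-03]
 [ 3.50724847e-04 -2.11200849e-03 -9.99997708e-01]] [ 0.46755943 -0.9519078   1.11308285] 1.00265362269459 0.0187
side [[536.7549712732483, 0.0, 279.21928302607176], [0.0, 536.7549712732483, 214.07249966924292], [0.0, 0.0, 1.0]] [[-0.9922811918402218, -0.12372081214046629, 0.008437829309271457], [-0.09217504371681665, 0.6903334301997417, -0.71759564969728], [0.08295660091850371, -0.7128344238264324, -0.6964088501534758]] [0.50269    0.1021958  1.10688447]
top [[404.1198778724386, 0.0, 273.2322427396622], [0.0, 404.1198778724386, 209.48037067704757], [0.0, 0.0, 1.0]] [[-0.01605982552074096, -0.9995893421155683, -0.023732448950931358], [-0.9857754969852368, 0.01980038859677046, -0.16689701661481582], [0.1672983907506363, 0.02071452969251499, -0.9856886712912274]] [-5.58567748e-06  5.11319218e-01  8.43823342e-01]
```

View pics/top0.png

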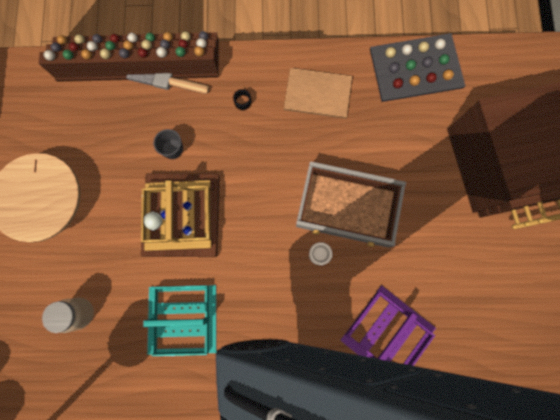

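View pics/side0.png

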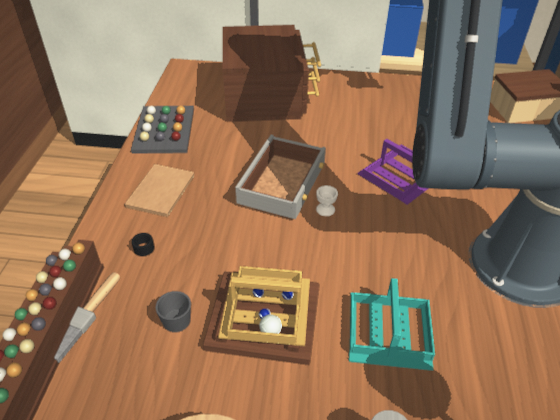

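The top view shows the brass sieve and stand near (180,217), the box near (351,204), the egg cup at (320,253) and the pewter cup at (168,143). I'll zoom in on both views in one composite.

```bash
python3 - <<'E'
import cv2, numpy as np
t=cv2.imread('pics/top0.png'); s=cv2.imread('pics/side0.png')
def c(im,x,y,w=120,h=90): return cv2.resize(im[y:y+h,x:x+w],(400,300),interpolation=cv2.INTER_CUBIC)
cv2.imwrite('pics/comp.png',np.vstack([np.hstack([c(t,120,171),c(t,292,158)]),np.hstack([c(s,203,265),c(s,222,130)])]))
E
```

```text
(no output)
```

View pics/comp.png

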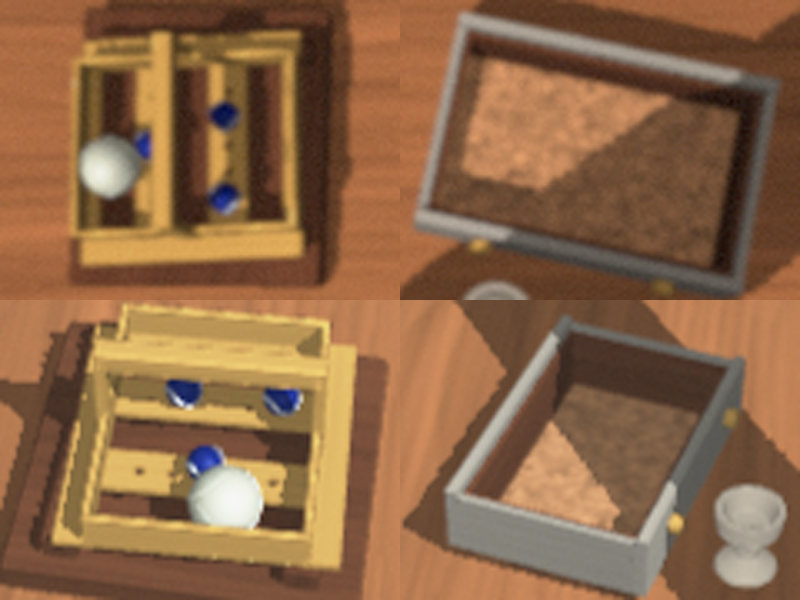

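The composite shows the sieve with its bail along world x, offset by its height, the blue marbles in the dimples and the shooter in the left (+y) slot. The grey collar corners are clear in both views, so I'll triangulate them along with the bail.

```bash
cat > h.py <<'E'
import numpy as np, cv2
def ray(c,p):
    d=c['R'].T@np.linalg.inv(c['camera_matrix'])@np.array([p[0],p[1],1.]); return -c['R'].T@c['t'],d/np.linalg.norm(d)
def plane(c,p,z): o,d=ray(c,p); return o+d*(z-o[2])/d[2]
def tri(a,pa,b,pb):
    o,d=ray(a,pa);q,e=ray(b,pb)
    s=np.linalg.lstsq(np.c_[d,-e],q-o,rcond=None)[0]
    A,B=o+d*s[0],q+e*s[1]; return (A+B)/2,np.linalg.norm(A-B)
E
python3 - <<'E'
from h import *
np.set_printoptions(precision=4,suppress=True)
T=np.load('pics/top0.npz');S=np.load('pics/side0.npz')
def tc(x,y):
    return (292+(x-400)/3.3333,158+y/3.3333) if x>400 else (120+x/3.3333,171+y/3.3333)
def sc(x,y):
    y-=300
    return (222+(x-400)/3.3333,130+y/3.3333) if x>400 else (203+x/3.3333,265+y/3.3333)
print('box')
C=[tri(T,tc(*a),S,sc(*b)) for a,b in [((460,14),(447,490)),((778,78),(570,320)),((742,290),(743,360)),((416,222),(645,545))]]
for c in C: print(c)
P=np.array([c[0] for c in C]); print('cen',P.mean(0)); v=(P[0]+P[3]-P[1]-P[2])[:2]/2; print('y ax',np.degrees(np.arctan2(v[1],v[0])),np.linalg.norm(v)); v=(P[0]+P[1]-P[2]-P[3])[:2]/2; print('x ax',np.degrees(np.arctan2(v[1],v[0])),np.linalg.norm(v))
print('bail ends top z.112',plane(T,tc(162,33),.112),plane(T,tc(163,230),.112))
print('bail side',plane(S,sc(97,345),.112),plane(S,sc(329,360),.112))
print('flange low x corners z.04', plane(T,tc(82,265),.04),plane(T,tc(303,257),.04))
print('stand top corners', [plane(T,tc(*p),.022) for p in [(70,283),(322,283),(325,12),(87,7)]])
print('shooter',plane(T,tc(109,167),.06))
E
```

```text
box
(array([ 0.6134, -0.092 ,  0.0578]), np.float64(0.001966722056055363))
(array([ 0.5625, -0.2975,  0.0543]), np.float64(0.005830099597195205))
(array([ 0.4285, -0.2657,  0.0536]), np.float64(0.001300622901048002))
(array([ 0.4773, -0.0597,  0.0546]), np.float64(0.004047526066344951))
cen [ 0.5204 -0.1787  0.0551]
y ax 76.37154215438473 0.21169831881586143
x ax -13.366318309024232 0.13877153954118868
bail ends top z.112 [0.5635 0.2038 0.112 ] [0.4416 0.1998 0.112 ]
bail side [0.5642 0.2053 0.112 ] [0.4437 0.1994 0.112 ]
flange low x corners z.04 [0.4266 0.2729 0.04  ] [0.4293 0.1278 0.04  ]
stand top corners [array([0.4161, 0.2866, 0.022 ]), array([0.4132, 0.1181, 0.022 ]), array([0.5983, 0.1174, 0.022 ]), array([0.6055, 0.2822, 0.022 ])]
shooter [0.4882 0.2508 0.06  ]
```

servo_tool([
  {"offset":[0.329,-0.287,0],"dr":[0,0,6]},
  {"offset":[0.329,-0.287,0],"dr":[0,0,6]},
  {"offset":[0.329,-0.287,0],"dr":[0,0,6]},
  {"offset":[0.329,-0.287,0],"dr":[0,0,6]},
  {"offset":[0.329,-0.287,0],"dr":[0,0,6]},
  {"offset":[0.329,-0.287,0],"dr":[0,0,6]},
  {"offset":[0.329,-0.287,0],"dr":[0,0,6]},
  {"offset":[0.329,-0.287,0],"dr":[0,0,6]},
  {"offset":[0.329,-0.287,0],"dr":[0,0,6]},
  {"offset":[0.329,-0.287,0],"dr":[0,0,6]},
  {"offset":[0.329,-0.287,0],"dr":[0,0,6]},
], gripper=-1)

```text
time_s: 1.02
position: [0.4012, -0.2454, 0.2223]
tcp_rot: [[0.99, 0.138, -0.0], [0.138, -0.99, 0.003], [-0.0, -0.003, -1.0]]
force: [0.8, 0.2, -0.5]
opening: 1.0
grasp_force: 0.0
```

servo_tool([
  {"offset":[0.163,-0.428,0.02],"dr":[0,0,6.4]},
  {"offset":[0.163,-0.428,0.02],"dr":[0,0,6.4]},
  {"offset":[0.163,-0.428,0.02],"dr":[0,0,6.4]},
  {"offset":[0.163,-0.428,0.02],"dr":[0,0,6.4]},
  {"offset":[0.163,-0.428,0.02],"dr":[0,0,6.4]},
  {"offset":[0.163,-0.428,0.02],"dr":[0,0,6.4]},
  {"offset":[0.163,-0.428,0.02],"dr":[0,0,6.4]},
  {"offset":[0.163,-0.428,0.02],"dr":[0,0,6.4]},
  {"offset":[0.163,-0.428,0.02],"dr":[0,0,6.4]},
  {"offset":[0.163,-0.428,0.02],"dr":[0,0,6.4]},
  {"offset":[0.163,-0.428,0.02],"dr":[0,0,6.4]},
  {"offset":[0.163,-0.428,0.02],"dr":[0,0,6.4]},
  {"offset":[0.163,-0.428,0.02],"dr":[0,0,6.4]},
])

```text
time_s: 2.1
position: [0.5033, 0.1986, 0.202]
tcp_rot: [[1.0, 0.029, -0.001], [0.029, -1.0, -0.0], [-0.001, 0.0, -1.0]]
force: [-0.0, -0.4, -0.3]
opening: 0.997
grasp_force: 0.0
```

```bash
python3 - <<'E'
from rig import bot, viewer
import cv2, numpy as np
s=bot.read_state(); print(s['time_s'],s['position'],np.degrees(np.arctan2(s['tcp_rot'][1][0],s['tcp_rot'][0][0])),s['force'],s['joint_positions'])
n='wrist'
c=viewer.capture(n); cv2.imwrite(f'pics/{n}1.png',c['color'][:,:,::-1]); np.savez(f'pics/{n}1.npz',**c)
E
```

```text
2.1 [0.50326184 0.19855903 0.20196497] 1.6675784696762168 [-0.02082046 -0.37731362 -0.25228864] [ 9.69561640e+00  2.53131959e+01  9.54335050e+01 -7.29515562e-03
  5.92914578e+01  9.80317617e+01]
```

View pics/wrist1.png

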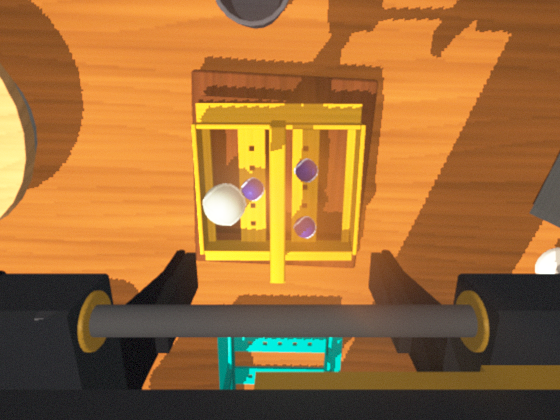

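The wrist view shows the bail's top face running from (278,122) to (278,283), and the stand corners at (193,71), (378,82) and (355,266). All three marbles are still in their dimples.

```bash
python3 - <<'E'
from h import *
np.set_printoptions(precision=4,suppress=True)
W=np.load('pics/wrist1.npz')
print(plane(W,(278,122),.112),plane(W,(278,283),.112))
print(plane(W,(196,104),.04),plane(W,(363,104),.04))
print(plane(W,(193,71),.022),plane(W,(378,82),.022),plane(W,(355,266),.022))
print(plane(W,(252,149),.04),plane(W,(252,232),.04),plane(W,(306,145),.04))
E
```

```text
[0.5704 0.2035 0.112 ] [0.4464 0.2002 0.112 ]
[0.5783 0.2758 0.04  ] [0.5828 0.1308 0.04  ]
[0.606  0.2814 0.022 ] [0.6018 0.1153 0.022 ] [0.4183 0.1192 0.022 ]
[0.5409 0.227  0.04  ] [0.4606 0.2267 0.04  ] [0.5459 0.1786 0.04  ]
```

servo_tool([
  {"offset":[0.004,-0.003,0.03],"dr":[0,0,0]},
  {"offset":[0.004,-0.003,0.06],"dr":[0,0,0]},
  {"offset":[0.004,-0.003,0.09],"dr":[0,0,0]},
  {"offset":[0.004,-0.003,0.107],"dr":[0,0,0]},
  {"offset":[0.004,-0.003,0.116],"dr":[0,0,0]},
  {"offset":[0.004,-0.003,0.116],"dr":[0,0,0]},
  {"offset":[0.004,-0.003,0.116],"dr":[0,0,0]},
])

```text
time_s: 2.73
position: [0.5077, 0.1984, 0.0868]
tcp_rot: [[1.0, 0.023, -0.0], [0.023, -1.0, -0.0], [-0.0, 0.0, -1.0]]
force: [1.4, -0.4, 0.4]
opening: 0.998
grasp_force: 0.0
```

servo_tool([
  {"offset":[0,0,0],"dr":[0,0,0]},
  {"offset":[0,0,0],"dr":[0,0,0]},
  {"offset":[0,0,0],"dr":[0,0,0]},
  {"offset":[0,0,0],"dr":[0,0,0]},
  {"offset":[0,0,0],"dr":[0,0,0]},
  {"offset":[0,0,0],"dr":[0,0,0]},
  {"offset":[0,0,0],"dr":[0,0,0]},
  {"offset":[0,0,0],"dr":[0,0,0]},
  {"offset":[0,0,0],"dr":[0,0,0]},
  {"offset":[0,0,0],"dr":[0,0,0]},
], gripper=0.4)

```text
time_s: 3.57
position: [0.5074, 0.1995, 0.0865]
tcp_rot: [[1.0, 0.024, -0.0], [0.024, -1.0, -0.0], [-0.0, 0.0, -1.0]]
force: [0.7, 0.0, 0.5]
opening: 0.348
grasp_force: 0.0
```

servo_tool([
  {"offset":[0,-0.002,0.001],"dr":[0,0,0]},
  {"offset":[0,-0.002,0.001],"dr":[0,0,0]},
  {"offset":[0,-0.002,0.001],"dr":[0,0,0]},
], gripper=0.6)

```text
time_s: 3.82
position: [0.5074, 0.2016, 0.0854]
tcp_rot: [[1.0, 0.025, -0.0], [0.025, -1.0, -0.0], [-0.0, 0.0, -1.0]]
force: [-0.0, 0.5, -0.1]
opening: 0.22
grasp_force: 0.0
```

servo_tool([
  {"offset":[0,0,0],"dr":[0,0,0]},
  {"offset":[0,0,0],"dr":[0,0,0]},
  {"offset":[0,0,0],"dr":[0,0,0]},
  {"offset":[0,0,0],"dr":[0,0,0]},
  {"offset":[0,0,0],"dr":[0,0,0]},
  {"offset":[0,0,0],"dr":[0,0,0]},
], gripper=1)

```text
time_s: 4.32
position: [0.5074, 0.2017, 0.0855]
tcp_rot: [[1.0, 0.024, -0.0], [0.024, -1.0, 0.0], [0.0, -0.0, -1.0]]
force: [0.7, 2.0, -1.9]
opening: 0.133
grasp_force: 30.0
```

servo_tool([
  {"offset":[0,0,-0.001],"dr":[0,0,0]},
  {"offset":[0,0,-0.003],"dr":[0,0,0]},
  {"offset":[0,0,-0.006],"dr":[0,0,0]},
  {"offset":[0,0,-0.011],"dr":[0,0,0]},
  {"offset":[0,0,-0.018],"dr":[0,0,0]},
  {"offset":[0,0,-0.026],"dr":[0,0,0]},
  {"offset":[0,0,-0.035],"dr":[0,0,0]},
  {"offset":[0,0,-0.044],"dr":[0,0,0]},
  {"offset":[0,0,-0.053],"dr":[0,0,0]},
  {"offset":[0,0,-0.062],"dr":[0,0,0]},
  {"offset":[0,0,-0.07],"dr":[0,0,0]},
  {"offset":[0,0,-0.077],"dr":[0,0,0]},
  {"offset":[0,0,-0.083],"dr":[0,0,0]},
  {"offset":[0,0,-0.087],"dr":[0,0,0]},
  {"offset":[0,0,-0.089],"dr":[0,0,0]},
  {"offset":[0,0,-0.09],"dr":[0,0,0]},
  {"offset":[0,0,-0.09],"dr":[0,0,0]},
  {"offset":[0,0,-0.09],"dr":[0,0,0]},
])

```text
time_s: 5.82
position: [0.5071, 0.2014, 0.1752]
tcp_rot: [[1.0, 0.024, -0.001], [0.024, -1.0, -0.0], [-0.001, 0.0, -1.0]]
force: [-0.6, 0.1, -5.6]
opening: 0.136
grasp_force: 30.0
```

```bash
python3 - <<'E'
from rig import bot, viewer
import cv2, numpy as np
s=bot.read_state(); print(s['time_s'],s['position'],np.degrees(np.arctan2(s['tcp_rot'][1][0],s['tcp_rot'][0][0])),s['force'],s['moment'])
a=viewer.capture('wrist'); b=viewer.capture('side')
np.savez('pics/wrist2.npz',**a)
cv2.imwrite('pics/lift.png',np.hstack([cv2.resize(a['color'],(400,300)),cv2.resize(b['color'][180:380,180:447],(400,300))])[:,:,::-1])
E
```

```text
5.8167 [0.5071274  0.20141926 0.17515841] 1.3944666177990446 [-0.60856134  0.14266576 -5.59357476] [-0.03618532 -0.02701614  0.03610984]
```

View pics/lift.png

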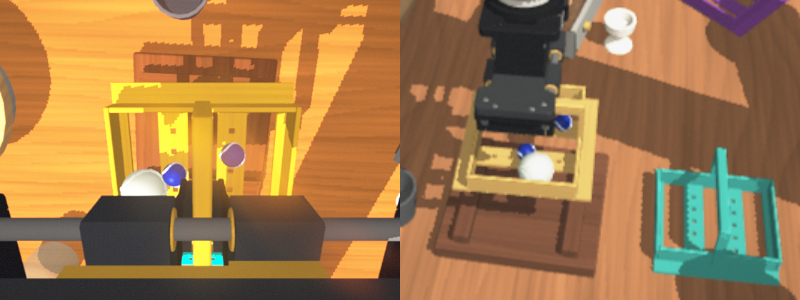

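servo_tool([
  {"offset":[0,0.002,0],"dr":[0,0,0]},
  {"offset":[0,0.007,0],"dr":[0,0,0.2]},
  {"offset":[0,0.015,0],"dr":[0,0,0.5]},
  {"offset":[0,0.026,0],"dr":[0,0,1]},
  {"offset":[0,0.04,0],"dr":[0,0,1.7]},
  {"offset":[0.001,0.057,0],"dr":[0,0,2.5]},
  {"offset":[0.001,0.076,0],"dr":[0,0,3.4]},
  {"offset":[0.001,0.095,0],"dr":[0,0,4.4]},
  {"offset":[0.001,0.114,0],"dr":[0,0,5.4]},
  {"offset":[0.001,0.133,0],"dr":[0,0,6.4]},
  {"offset":[0.002,0.152,0],"dr":[0,0,7.4]},
  {"offset":[0.002,0.171,0],"dr":[0,0,8.4]},
  {"offset":[0.002,0.19,0],"dr":[0,0,9.4]},
  {"offset":[0.002,0.209,0],"dr":[0,0,10.4]},
  {"offset":[0.002,0.228,0],"dr":[0,0,11.4]},
  {"offset":[0.003,0.247,0],"dr":[0,0,12.4]},
  {"offset":[0.003,0.266,0],"dr":[0,0,13.3]},
  {"offset":[0.003,0.285,0],"dr":[0,0,14]},
  {"offset":[0.003,0.304,0],"dr":[0,0,14.5]},
  {"offset":[0.003,0.323,0],"dr":[0,0,14.8]},
])

```text
time_s: 7.58
position: [0.5177, -0.1234, 0.1756]
tcp_rot: [[0.972, -0.233, -0.0], [-0.233, -0.972, -0.0], [-0.0, 0.0, -1.0]]
force: [-0.0, 0.6, -5.2]
opening: 0.136
grasp_force: 30.0
```

servo_tool([
  {"offset":[0.0045,0.0164,0],"dr":[0,0,0]},
  {"offset":[0.0082,0.03,0],"dr":[0,0,0]},
  {"offset":[0.0111,0.0405,0],"dr":[0,0,0]},
  {"offset":[0.0132,0.048,0],"dr":[0,0,0]},
  {"offset":[0.0146,0.053,0],"dr":[0,0,0]},
  {"offset":[0.0151,0.055,0],"dr":[0,0,0]},
  {"offset":[0.0151,0.055,0],"dr":[0,0,0]},
  {"offset":[0.0151,0.055,0],"dr":[0,0,0]},
  {"offset":[0.0151,0.055,0],"dr":[0,0,0]},
])

```text
time_s: 8.33
position: [0.52, -0.1774, 0.1754]
tcp_rot: [[0.973, -0.231, -0.001], [-0.231, -0.973, 0.001], [-0.001, -0.001, -1.0]]
force: [0.0, 0.4, -6.5]
opening: 0.136
grasp_force: 30.0
```

```bash
python3 - <<'E'
from rig import bot, viewer
import cv2, numpy as np
s=bot.read_state(); print(s['time_s'],s['position'],np.degrees(np.arctan2(s['tcp_rot'][1][0],s['tcp_rot'][0][0])),s['force'],s['moment'])
a=viewer.capture('wrist'); b=viewer.capture('side');t=viewer.capture('top')
np.savez('pics/wrist3.npz',**a);np.savez('pics/side3.npz',**b)
f=lambda im:cv2.resize(im,(400,300))
cv2.imwrite('pics/over.png',np.vstack([np.hstack([f(a['color']),f(b['color'][90:240,180:380])]),np.hstack([f(b['color']),f(t['color'])])])[:,:,::-1])
E
```

```text
8.3333 [ 0.52004683 -0.17741492  0.17544613] -13.352053590238613 [ 0.01126091  0.39397664 -6.48881772] [0.01188975 0.00800329 0.02373665]
```

View pics/over.png

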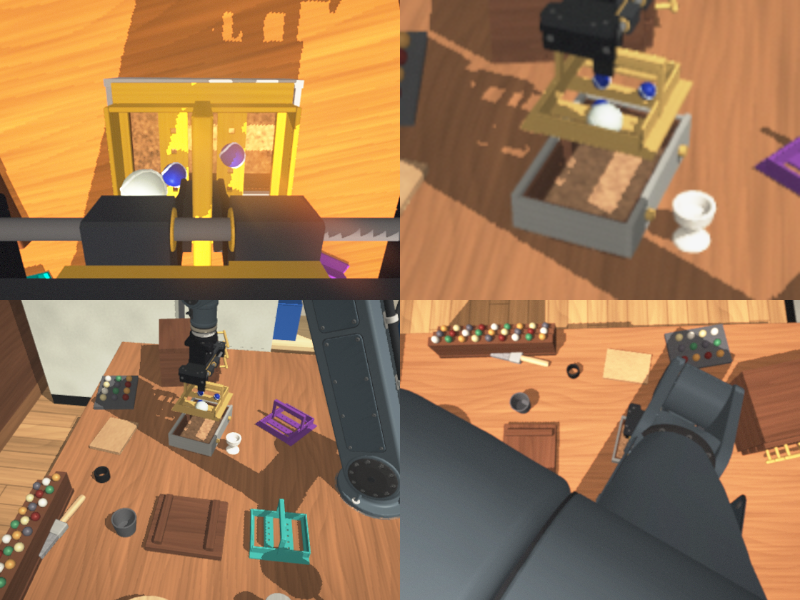

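The wrist view shows the sieve over the box, with the collar's far rail peeking out at rows ~78–82 (half-size picture). The marbles are in place. I'll check the centring and refine the stand pose from the unobstructed side view.

```bash
python3 - <<'E'
from h import *
np.set_printoptions(precision=4,suppress=True)
W=np.load('pics/wrist3.npz');S=np.load('pics/side3.npz')
# far collar rail: grey/white pixels above the sieve edge
im=W['color'];
f=lambda a:cv2.resize(a,(400,300),interpolation=cv2.INTER_CUBIC)
a=im[95:215,130:290];b=im[95:215,280:440];c=S['color'][335:420,190:330]
A=cv2.resize(a,(400,300));B=cv2.resize(b,(400,300));C=cv2.resize(c,(494,300))
o=np.zeros((600,800,3),np.uint8);o[:300,:400]=A;o[:300,400:]=B;o[300:,:494]=C
cv2.imwrite('pics/z.png',o[:,:,::-1])
E
```

```text
(no output)
```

View pics/z.png

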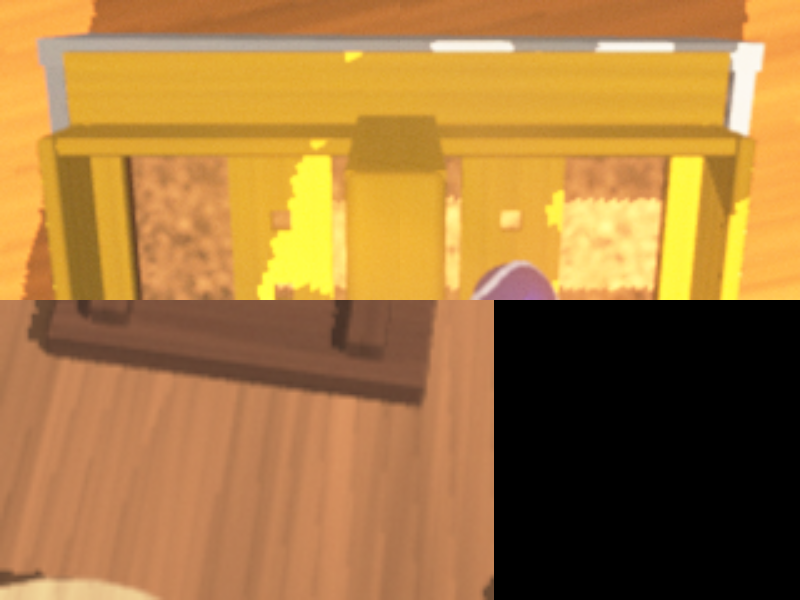

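```bash
python3 - <<'E'
from h import *
np.set_printoptions(precision=4,suppress=True)
W=np.load('pics/wrist3.npz')
ang=np.radians(-13.35);X=np.array([np.cos(ang),np.sin(ang)]);Y=np.array([-X[1],X[0]]);tcp=np.array([.520,-.1774])
def rel(p): d=p[:2]-tcp; return np.array([d@X,d@Y])*1000
for z in (.056,.062): print('collar',z,[rel(plane(W,p,z)) for p in [(146,111),(424.8,113)]])
print('flange',[rel(plane(W,p,.128)) for p in [(156,115.8),(411.2,115.8)]])
E
```

```text
collar 0.056 [array([ 73.2682, 103.7624]), array([  72.1126, -107.9308])]
collar 0.062 [array([ 73.5191, 101.542 ]), array([  72.3883, -105.6261])]
flange [array([73.6637, 71.7562]), array([ 73.8764, -72.7605])]
```

servo_tool([
  {"offset":[0,0,0.002],"dr":[0,0,0]},
  {"offset":[0,0,0.006],"dr":[0,0,0]},
  {"offset":[0.001,0,0.012],"dr":[0,0,0]},
  {"offset":[0.001,0.001,0.019],"dr":[0,0,0]},
  {"offset":[0.002,0.001,0.026],"dr":[0,0,0]},
  {"offset":[0.002,0.001,0.033],"dr":[0,0,0]},
  {"offset":[0.002,0.001,0.04],"dr":[0,0,0]},
  {"offset":[0.002,0.001,0.046],"dr":[0,0,0]},
  {"offset":[0.002,0.001,0.051],"dr":[0,0,0]},
  {"offset":[0.002,0.001,0.055],"dr":[0,0,0]},
  {"offset":[0.002,0.001,0.058],"dr":[0,0,0]},
  {"offset":[0.002,0.001,0.06],"dr":[0,0,0]},
  {"offset":[0.002,0.001,0.06],"dr":[0,0,0]},
  {"offset":[0.002,0.001,0.06],"dr":[0,0,0]},
])

```text
time_s: 9.65
position: [0.5221, -0.1798, 0.1156]
tcp_rot: [[0.973, -0.232, 0.0], [-0.232, -0.973, -0.0], [0.0, 0.0, -1.0]]
force: [0.0, -0.5, -6.5]
opening: 0.139
grasp_force: 30.0
```

servo_tool([
  {"offset":[0,0,0.001],"dr":[0,0,0]},
  {"offset":[0,0,0.002],"dr":[0,0,0]},
  {"offset":[0,0,0.003],"dr":[0,0,0]},
  {"offset":[0,0,0.004],"dr":[0,0,0]},
  {"offset":[0,0,0.004],"dr":[0,0,0]},
  {"offset":[0,0,0.004],"dr":[0,0,0]},
])

```text
time_s: 10.15
position: [0.5219, -0.1797, 0.1115]
tcp_rot: [[0.973, -0.232, -0.0], [-0.232, -0.973, 0.0], [-0.0, -0.0, -1.0]]
force: [1.2, -0.3, -5.6]
opening: 0.133
grasp_force: 30.0
```

servo_tool([
  {"offset":[0,0,0.0005],"dr":[0,0,0]},
  {"offset":[0,0,0.001],"dr":[0,0,0]},
  {"offset":[0,0,0.001],"dr":[0,0,0]},
  {"offset":[0,0,0.001],"dr":[0,0,0]},
])

```text
time_s: 10.48
position: [0.522, -0.1798, 0.1105]
tcp_rot: [[0.973, -0.232, -0.0], [-0.232, -0.973, -0.0], [-0.0, 0.0, -1.0]]
force: [0.6, 0.9, -6.7]
opening: 0.132
grasp_force: 30.0
```

servo_tool([
  {"offset":[0,0,0.0005],"dr":[0,0,0]},
  {"offset":[0,0,0.001],"dr":[0,0,0]},
  {"offset":[0,0,0.001],"dr":[0,0,0]},
  {"offset":[0,0,0.001],"dr":[0,0,0]},
])

```text
time_s: 10.82
position: [0.5219, -0.1797, 0.1095]
tcp_rot: [[0.973, -0.232, -0.0], [-0.232, -0.973, 0.0], [-0.0, -0.0, -1.0]]
force: [-0.1, -0.2, -5.9]
opening: 0.137
grasp_force: 30.0
```

servo_tool([
  {"offset":[0,0,0.0005],"dr":[0,0,0]},
  {"offset":[0,0,0.001],"dr":[0,0,0]},
  {"offset":[0,0,0.001],"dr":[0,0,0]},
  {"offset":[0,0,0.001],"dr":[0,0,0]},
])

```text
time_s: 11.15
position: [0.522, -0.1797, 0.1085]
tcp_rot: [[0.973, -0.232, -0.0], [-0.232, -0.973, 0.0], [-0.0, -0.0, -1.0]]
force: [-0.7, 0.9, -5.9]
opening: 0.133
grasp_force: 30.0
```

servo_tool([
  {"offset":[0,0,0.0005],"dr":[0,0,0]},
  {"offset":[0,0,0.001],"dr":[0,0,0]},
  {"offset":[0,0,0.001],"dr":[0,0,0]},
  {"offset":[0,0,0.001],"dr":[0,0,0]},
])

```text
time_s: 11.48
position: [0.5221, -0.1799, 0.1078]
tcp_rot: [[0.973, -0.232, 0.0], [-0.232, -0.973, -0.0], [0.0, 0.0, -1.0]]
force: [-0.1, -0.2, -3.2]
opening: 0.133
grasp_force: 30.0
```

servo_tool([
  {"offset":[0,0,0.0004],"dr":[0,0,0]},
  {"offset":[0,0,0.0004],"dr":[0,0,0]},
  {"offset":[0,0,0.0004],"dr":[0,0,0]},
  {"offset":[0,0,0.0004],"dr":[0,0,0]},
])

```text
time_s: 11.82
position: [0.5221, -0.1799, 0.1074]
tcp_rot: [[0.973, -0.232, 0.0], [-0.232, -0.973, -0.0], [0.0, 0.0, -1.0]]
force: [-1.0, 0.1, -0.0]
opening: 0.134
grasp_force: 30.0
```

servo_tool([
  {"offset":[0,0.012,0],"dr":[0,0,0]},
  {"offset":[0,0,0],"dr":[0,0,0]},
  {"offset":[0,-0.012,0],"dr":[0,0,0]},
  {"offset":[0,0,0],"dr":[0,0,0]},
  {"offset":[0,0.012,0],"dr":[0,0,0]},
  {"offset":[0,0,0],"dr":[0,0,0]},
  {"offset":[0,-0.012,0],"dr":[0,0,0]},
  {"offset":[0,0,0],"dr":[0,0,0]},
  {"offset":[0,0.012,0],"dr":[0,0,0]},
  {"offset":[0,0,0],"dr":[0,0,0]},
  {"offset":[0,-0.012,0],"dr":[0,0,0]},
  {"offset":[0,0,0],"dr":[0,0,0]},
  {"offset":[0,0,0],"dr":[0,0,0]},
  {"offset":[0,0,0],"dr":[0,0,0]},
  {"offset":[0,0,0],"dr":[0,0,0]},
])

```text
time_s: 13.07
position: [0.5217, -0.179, 0.1072]
tcp_rot: [[0.973, -0.232, -0.001], [-0.232, -0.973, 0.001], [-0.001, -0.001, -1.0]]
force: [0.0, 2.6, 2.5]
opening: 0.131
grasp_force: 30.0
```

```bash
cat > look.py <<'E'
from rig import bot, viewer
import cv2, numpy as np, sys
s=bot.read_state(); print(s['time_s'],s['position'],s['force'],s['moment'])
a=viewer.capture('wrist')['color']; b=viewer.capture('side')['color']
for n,i in (('wrist',a),('side',b[90:240,180:380])):
    h=cv2.cvtColor(i,cv2.COLOR_RGB2HSV); m=cv2.inRange(h,(112,80,40),(155,255,255))
    k,_,st,ce=cv2.connectedComponentsWithStats(m); print(n,[(ce[j].round().tolist(),int(st[j,4])) for j in range(1,k) if st[j,4]>8])
f=lambda im:cv2.resize(im,(400,300))
cv2.imwrite(sys.argv[1],np.hstack([f(a),f(b[90:240,180:380])])[:,:,::-1])
E
python3 look.py pics/sh1.png
```

```text
13.0667 [ 0.52173444 -0.17897323  0.1071759 ] [0.03897409 2.59701687 2.48050732] [0.37477425 0.07767287 0.00133289]
wrist []
side [([192.0, 82.0], 307)]
```

View pics/sh1.png

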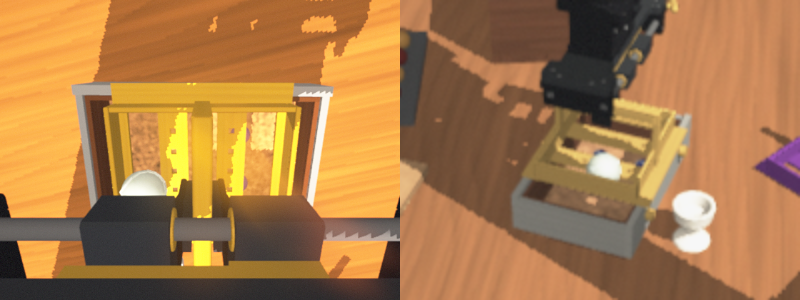

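The wrist view shows no marbles left on the right strip. The side view still has blue near (595,155) and (628,155), so I'll shake a bit harder.

servo_tool([
  {"offset":[0,0.015,0],"dr":[0,0,0]},
  {"offset":[0,0,0],"dr":[0,0,0]},
  {"offset":[0,-0.015,0],"dr":[0,0,0]},
  {"offset":[0,0,0],"dr":[0,0,0]},
  {"offset":[0,0.015,0],"dr":[0,0,0]},
  {"offset":[0,0,0],"dr":[0,0,0]},
  {"offset":[0,-0.015,0],"dr":[0,0,0]},
  {"offset":[0,0,0],"dr":[0,0,0]},
  {"offset":[0,0.015,0],"dr":[0,0,0]},
  {"offset":[0,0,0],"dr":[0,0,0]},
  {"offset":[0,-0.015,0],"dr":[0,0,0]},
  {"offset":[0,0,0],"dr":[0,0,0]},
  {"offset":[0,0.006,0],"dr":[0,0,0]},
  {"offset":[0,0,0],"dr":[0,0,0]},
  {"offset":[0,0,0],"dr":[0,0,0]},
  {"offset":[0,0,0],"dr":[0,0,0]},
])

```text
time_s: 14.5
position: [0.5226, -0.1806, 0.1073]
tcp_rot: [[0.973, -0.232, 0.001], [-0.232, -0.973, -0.002], [0.002, 0.002, -1.0]]
force: [-0.2, -2.4, 0.9]
opening: 0.128
grasp_force: 30.0
```

```bash
python3 - <<'E'
from rig import bot, viewer
import cv2, numpy as np
s=bot.read_state(); print(s['time_s'],s['position'],s['force'],s['moment'])
a=viewer.capture('wrist')['color']; b=viewer.capture('side')['color']
A=cv2.resize(a[100:280,130:430],(500,300)); B=cv2.resize(b[120:225,230:370],(800-0,600))[:,:]
o=np.zeros((600,800,3),np.uint8)
o[:300,:500]=A; o[300:,:400]=cv2.resize(b[130:220,232:352],(400,300),interpolation=cv2.INTER_CUBIC)
cv2.imwrite('pics/sh2.png',o[:,:,::-1])
E
```

```text
14.5 [ 0.52261077 -0.18056718  0.10733735] [-0.22058413 -2.3835689   0.88040904] [-0.46950723  0.09850179 -0.06452101]
```

View pics/sh2.png

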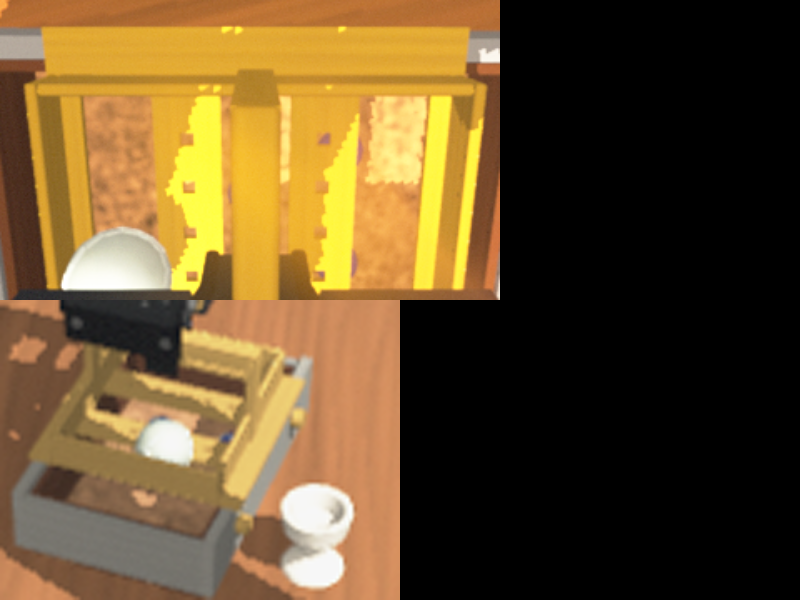

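Purple shows through or beside the right strip at about (345,148) and (353,262), and left of the bail at (232,190). All visible dimples are empty and the shooter is in its slot. I'll check by projecting those points onto the cork floor and into the side view.

```bash
python3 - <<'E'
from h import *
from rig import viewer,bot
np.set_printoptions(precision=4,suppress=True)
W=viewer.capture('wrist');S=viewer.capture('side')
F=[]
for _ in range(5): F.append(bot.read_state()['force'])
print('F',np.mean(F,0))
def blobs(i,x0,y0,x1,y1):
    a=i[y0:y1,x0:x1].astype(int); m=((a[...,2]>a[...,1]+12)).astype(np.uint8)
    k,_,st,ce=cv2.connectedComponentsWithStats(m); return [(ce[j]+[x0,y0],st[j,4]) for j in range(1,k) if st[j,4]>=3]
c,s=np.cos(np.radians(-13.4)),np.sin(np.radians(-13.4));X=np.array([c,s]);Y=np.array([-s,c])
for n,I,b in (('W',W,(130,100,430,275)),('S',S,(232,130,330,215))):
    for p,a in blobs(I['color'],*b):
        d={}
        for z in (.016,.075): q=plane(I,p,z)[:2]-[.5215,-.180]; d[z]=np.round([q@X*1e3,q@Y*1e3])
        print(n,p.round(),a,d)
E
```

```text
F [ 0.4877 -4.0178  0.2998]
S [300. 170.] 4 {0.016: array([-28., -46.]), 0.075: array([-49.,  22.])}
```

```bash
python3 - <<'E'
from h import *
from rig import viewer,bot
W=viewer.capture('wrist');S=viewer.capture('side')
c,s=np.cos(np.radians(-13.4)),np.sin(np.radians(-13.4));X=np.array([c,s]);Y=np.array([-s,c])
for n,I,(x0,y0,x1,y1),th,H in (('W',W,(145,118,420,275),-15,1),('S',S,(232,130,330,215),4,1)):
    h=cv2.cvtColor(I['color'],cv2.COLOR_RGB2HSV)[y0:y1,x0:x1]; a=I['color'][y0:y1,x0:x1].astype(int)
    m=((a[...,2]>a[...,1]+th)&(a.max(2)>50)&(h[...,1]>40)).astype(np.uint8)
    k,_,st,ce=cv2.connectedComponentsWithStats(m)
    for j in range(1,k):
        if st[j,4]<5: continue
        p=ce[j]+[x0,y0]; d=[]
        for z in (.016,.075): q=plane(I,p,z)[:2]-[.5215,-.180]; d.append(np.round([q@X*1e3,q@Y*1e3]).tolist())
        print(n,p.round(),st[j,4],d,I['color'][int(p[1]),int(p[0])])
E
```

```text
W [413. 121.] 6 [[70.0, -90.0], [73.0, -69.0]] [151 133 112]
W [417. 120.] 11 [[70.0, -93.0], [73.0, -71.0]] [136 125 113]
W [414. 129.] 5 [[64.0, -91.0], [69.0, -70.0]] [175 161 147]
W [147. 135.] 5 [[60.0, 94.0], [66.0, 72.0]] [148 128 114]
W [153. 135.] 5 [[60.0, 90.0], [66.0, 69.0]] [150 129 116]
W [146. 189.] 31 [[21.0, 99.0], [36.0, 76.0]] [75 43 31]
W [325. 183.] 12 [[25.0, -31.0], [39.0, -24.0]] [182 121 110]
W [346. 189.] 17 [[21.0, -46.0], [36.0, -35.0]] [202 125 117]
W [150. 245.] 332 [[-23.0, 102.0], [2.0, 78.0]] [75 45 29]
W [146. 222.] 5 [[-5.0, 103.0], [16.0, 79.0]] [74 42 32]
W [148. 226.] 6 [[-8.0, 102.0], [14.0, 78.0]] [75 44 33]
W [342. 259.] 23 [[-35.0, -47.0], [-7.0, -36.0]] [182 121 117]
W [152. 264.] 6 [[-40.0, 101.0], [-10.0, 78.0]] [76 46 34]
W [164. 274.] 6 [[-48.0, 93.0], [-17.0, 71.0]] [66 57 44]
W [216. 274.] 6 [[-48.0, 52.0], [-17.0, 40.0]] [103  96  83]
W [224. 274.] 8 [[-48.0, 45.0], [-17.0, 35.0]] [103  93  79]
```

servo_tool([
  {"offset":[0,0.015,0],"dr":[0,0,0]},
  {"offset":[0,0,0],"dr":[0,0,0]},
  {"offset":[0,-0.015,0],"dr":[0,0,0]},
  {"offset":[0,0,0],"dr":[0,0,0]},
  {"offset":[0,0.015,0],"dr":[0,0,0]},
  {"offset":[0,0,0],"dr":[0,0,0]},
  {"offset":[0,-0.015,0],"dr":[0,0,0]},
  {"offset":[0,0,0],"dr":[0,0,0]},
  {"offset":[0,0.006,0],"dr":[0,0,0]},
  {"offset":[0,0.01,0],"dr":[0,0,0]},
  {"offset":[0,0.014,0],"dr":[0,0,0]},
  {"offset":[0,0.016,0],"dr":[0,0,0]},
  {"offset":[0,0.016,0],"dr":[0,0,0]},
  {"offset":[0,0.016,0],"dr":[0,0,0]},
  {"offset":[0,0.016,0],"dr":[0,0,0]},
])

```text
time_s: 16.05
position: [0.5178, -0.1953, 0.1071]
tcp_rot: [[0.973, -0.232, -0.001], [-0.232, -0.973, 0.0], [-0.001, -0.0, -1.0]]
force: [0.1, 3.3, 2.4]
opening: 0.134
grasp_force: 30.0
```

```bash
python3 - <<'E'
from rig import bot, viewer
import cv2, numpy as np
s=bot.read_state(); print(s['time_s'],s['position'],s['force'],s['moment'])
W=viewer.capture('wrist');S=viewer.capture('side');np.savez('pics/w9.npz',**W);np.savez('pics/s9.npz',**S)
a=W['color'];b=S['color']
o=np.zeros((600,800,3),np.uint8)
o[:360,:600]=cv2.resize(a[100:280,130:430],(600,360),interpolation=cv2.INTER_CUBIC); o[360:,:400]=cv2.resize(b[140:200,240:340],(400,240),interpolation=cv2.INTER_CUBIC)
cv2.imwrite('pics/sh3.png',o[:,:,::-1])
E
```

```text
16.05 [ 0.51784202 -0.19526151  0.10705821] [0.10963203 3.31545817 2.3534177 ] [ 0.50997478  0.11812604 -0.06578119]
```

View pics/sh3.png

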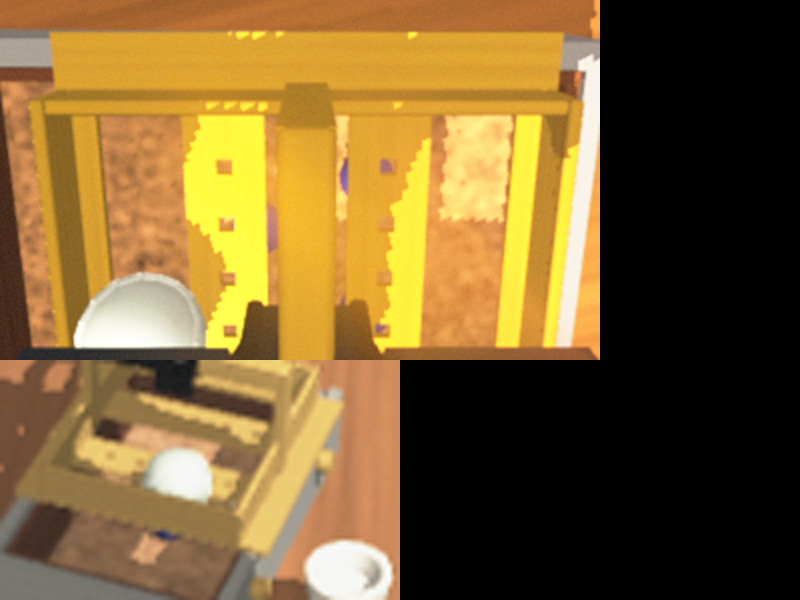

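All three are in the box, under the strips at about (365,170), (272,228) and (370,315), and the shooter is in the sieve. Lifting now.

servo_tool([
  {"offset":[0,0,-0.001],"dr":[0,0,0]},
  {"offset":[0,0,-0.003],"dr":[0,0,0]},
  {"offset":[0,0,-0.006],"dr":[0,0,0]},
  {"offset":[0,0,-0.011],"dr":[0,0,0]},
  {"offset":[0,0,-0.018],"dr":[0,0,0]},
  {"offset":[0,0,-0.026],"dr":[0,0,0]},
  {"offset":[0,0,-0.034],"dr":[0,0,0]},
  {"offset":[0,0,-0.042],"dr":[0,0,0]},
  {"offset":[0,0,-0.05],"dr":[0,0,0]},
  {"offset":[0,0,-0.057],"dr":[0,0,0]},
  {"offset":[0,0,-0.063],"dr":[0,0,0]},
  {"offset":[0,0,-0.067],"dr":[0,0,0]},
  {"offset":[0,0,-0.069],"dr":[0,0,0]},
  {"offset":[0,0,-0.07],"dr":[0,0,0]},
  {"offset":[0,0,-0.07],"dr":[0,0,0]},
])

```text
time_s: 17.4
position: [0.5182, -0.1953, 0.1772]
tcp_rot: [[0.973, -0.232, -0.0], [-0.232, -0.973, 0.0], [-0.0, -0.0, -1.0]]
force: [-0.6, -0.1, -5.8]
opening: 0.132
grasp_force: 30.0
```

servo_tool([
  {"offset":[-0.0005,-0.002,0],"dr":[0,0,0]},
  {"offset":[-0.002,-0.007,0],"dr":[0,0,-0.2]},
  {"offset":[-0.004,-0.0145,0],"dr":[0,0,-0.5]},
  {"offset":[-0.0065,-0.025,0],"dr":[0,0,-0.9]},
  {"offset":[-0.01,-0.0385,0],"dr":[0,0,-1.5]},
  {"offset":[-0.0145,-0.055,0],"dr":[0,0,-2.2]},
  {"offset":[-0.0195,-0.0735,0],"dr":[0,0,-3]},
  {"offset":[-0.024,-0.092,0],"dr":[0,0,-3.9]},
  {"offset":[-0.029,-0.1105,0],"dr":[0,0,-4.8]},
  {"offset":[-0.034,-0.1285,0],"dr":[0,0,-5.7]},
  {"offset":[-0.0385,-0.147,0],"dr":[0,0,-6.6]},
  {"offset":[-0.0435,-0.1655,0],"dr":[0,0,-7.5]},
  {"offset":[-0.0485,-0.184,0],"dr":[0,0,-8.4]},
  {"offset":[-0.053,-0.2025,0],"dr":[0,0,-9.3]},
  {"offset":[-0.058,-0.2205,0],"dr":[0,0,-10.2]},
  {"offset":[-0.063,-0.239,0],"dr":[0,0,-11.1]},
  {"offset":[-0.0675,-0.2575,0],"dr":[0,0,-12]},
  {"offset":[-0.0725,-0.276,0],"dr":[0,0,-12.7]},
  {"offset":[-0.0775,-0.294,0],"dr":[0,0,-13.2]},
  {"offset":[-0.082,-0.3125,0],"dr":[0,0,-13.4]},
])

```text
time_s: 19.07
position: [0.5096, 0.1299, 0.1772]
tcp_rot: [[1.0, 0.002, -0.001], [0.002, -1.0, 0.0], [-0.001, -0.0, -1.0]]
force: [0.7, 0.1, -5.3]
opening: 0.134
grasp_force: 30.0
```

servo_tool([
  {"offset":[0,-0.017,0],"dr":[0,0,0]},
  {"offset":[-0.001,-0.031,0],"dr":[0,0,0]},
  {"offset":[-0.001,-0.043,0],"dr":[0,0,0]},
  {"offset":[-0.001,-0.053,0],"dr":[0,0,0]},
  {"offset":[-0.002,-0.061,0],"dr":[0,0,0]},
  {"offset":[-0.002,-0.067,0],"dr":[0,0,0]},
  {"offset":[-0.002,-0.071,0],"dr":[0,0,0]},
  {"offset":[-0.002,-0.073,0],"dr":[0,0,0]},
  {"offset":[-0.002,-0.073,0],"dr":[0,0,0]},
  {"offset":[-0.002,-0.073,0],"dr":[0,0,0]},
  {"offset":[-0.002,-0.073,0],"dr":[0,0,0]},
])

```text
time_s: 19.98
position: [0.509, 0.2001, 0.1771]
tcp_rot: [[1.0, -0.001, -0.0], [-0.001, -1.0, -0.0], [-0.0, 0.0, -1.0]]
force: [0.2, 1.0, -4.7]
opening: 0.135
grasp_force: 30.0
```

servo_tool([
  {"offset":[0,0,0.002],"dr":[0,0,0]},
  {"offset":[0,0,0.006],"dr":[0,0,0]},
  {"offset":[0,0,0.012],"dr":[0,0,0]},
  {"offset":[0,0,0.02],"dr":[0,0,0]},
  {"offset":[0,0,0.028],"dr":[0,0,0]},
  {"offset":[0,0,0.036],"dr":[0,0,0]},
  {"offset":[0,0,0.044],"dr":[0,0,0]},
  {"offset":[0,0,0.052],"dr":[0,0,0]},
  {"offset":[0,0,0.06],"dr":[0,0,0]},
  {"offset":[0,0,0.068],"dr":[0,0,0]},
  {"offset":[0,0,0.075],"dr":[0,0,0]},
  {"offset":[0,0,0.081],"dr":[0,0,0]},
  {"offset":[0,0,0.085],"dr":[0,0,0]},
  {"offset":[0,0,0.088],"dr":[0,0,0]},
  {"offset":[0,0,0.089],"dr":[0,0,0]},
  {"offset":[0,0,0.09],"dr":[0,0,0]},
  {"offset":[0,0,0.0905],"dr":[0,0,0]},
  {"offset":[0,0,0.091],"dr":[0,0,0]},
  {"offset":[0,0,0.091],"dr":[0,0,0]},
  {"offset":[0,0,0.091],"dr":[0,0,0]},
])

```text
time_s: 21.65
position: [0.5091, 0.2007, 0.0864]
tcp_rot: [[1.0, -0.0, 0.001], [-0.0, -1.0, 0.0], [0.001, -0.0, -1.0]]
force: [0.1, -0.7, -5.9]
opening: 0.132
grasp_force: 30.0
```

servo_tool([
  {"offset":[0,0,0.0005],"dr":[0,0,0]},
  {"offset":[0,0,0.001],"dr":[0,0,0]},
  {"offset":[0,0,0.001],"dr":[0,0,0]},
  {"offset":[0,0,0.001],"dr":[0,0,0]},
])

```text
time_s: 21.98
position: [0.5091, 0.2007, 0.0855]
tcp_rot: [[1.0, -0.0, 0.001], [-0.0, -1.0, 0.0], [0.001, -0.0, -1.0]]
force: [-1.0, 0.0, -2.0]
opening: 0.134
grasp_force: 30.0
```

Contact on the bearers. I'll check the centring numerically, with no picture viewed, before releasing.

servo_tool([
  {"offset":[0,0,0.0004],"dr":[0,0,0]},
  {"offset":[0,0,0.0004],"dr":[0,0,0]},
  {"offset":[0,0,0.0004],"dr":[0,0,0]},
])

```text
time_s: 22.23
position: [0.5092, 0.2007, 0.0855]
tcp_rot: [[1.0, 0.0, 0.001], [0.0, -1.0, 0.0], [0.001, -0.0, -1.0]]
force: [-3.0, -0.1, 4.5]
opening: 0.127
grasp_force: 30.0
```

servo_tool([
  {"offset":[0,0,0],"dr":[0,0,0]},
  {"offset":[0,0,0],"dr":[0,0,0]},
  {"offset":[0,0,0],"dr":[0,0,0]},
  {"offset":[0,0,0],"dr":[0,0,0]},
  {"offset":[0,0,0],"dr":[0,0,0]},
  {"offset":[0,0,0],"dr":[0,0,0]},
], gripper=0.3)

```text
time_s: 22.73
position: [0.509, 0.2007, 0.0846]
tcp_rot: [[1.0, -0.0, -0.0], [-0.0, -1.0, 0.0], [-0.0, -0.0, -1.0]]
force: [0.0, -0.6, -0.2]
opening: 0.346
grasp_force: 0.0
```

servo_tool([
  {"offset":[0,0,-0.01],"dr":[0,0,0]},
  {"offset":[0,0,-0.03],"dr":[0,0,0]},
  {"offset":[0,0,-0.06],"dr":[0,0,0]},
  {"offset":[0,0,-0.09],"dr":[0,0,0]},
  {"offset":[0,0,-0.115],"dr":[0,0,0]},
  {"offset":[0,0,-0.115],"dr":[0,0,0]},
  {"offset":[0,0,-0.115],"dr":[0,0,0]},
  {"offset":[0,0,-0.115],"dr":[0,0,0]},
])

```text
time_s: 23.4
position: [0.5083, 0.2005, 0.1997]
tcp_rot: [[1.0, -0.0, -0.001], [-0.0, -1.0, -0.0], [-0.001, 0.0, -1.0]]
force: [-0.4, -0.7, -0.9]
opening: 0.35
grasp_force: 0.0
```

```bash
python3 - <<'E'
from h import *
from rig import viewer,bot
s=bot.read_state(); print(s['time_s'],s['position'],s['force'],s['opening'])
W=viewer.capture('wrist'); np.savez('pics/wf.npz',**W)
h=cv2.cvtColor(W['color'],cv2.COLOR_RGB2HSV)[:300]
m=cv2.inRange(h,(22,150,60),(34,255,255)); m[270:]=0
x,y,w,hh=cv2.boundingRect(max(cv2.findContours(m,0,2)[0],key=cv2.contourArea)); print('brass box',x,y,w,hh)
w=cv2.inRange(h,(0,0,150),(180,60,255)); c=max(cv2.findContours(w[60:270,150:400],0,2)[0],key=cv2.contourArea); M=cv2.minEnclosingCircle(c); p=np.array(M[0])+[150,60]
print('shooter px',p,M[1],plane(W,p,.055)); print('far flange',plane(W,(x,y),.04),plane(W,(x+250-250+0,y),.04))
for nm in('pics/wrist1.npz',):
  A=np.load(nm);hh=cv2.cvtColor(A['color'],cv2.COLOR_RGB2HSV)[:270];m=cv2.inRange(hh,(22,150,60),(34,255,255));print('before',cv2.boundingRect(max(cv2.findContours(m,0,2)[0],key=cv2.contourArea)))
S=viewer.capture('side')['color'];S0=np.load('pics/side0.npz')['color']
print('pewter diff',np.abs(S[285:335,150:200].astype(int)-S0[285:335,150:200]).mean(),'egg',np.abs(S[180:220,312:342].astype(int)-S0[180:220,312:342]).mean())
E
```

```text
23.4 [0.50829216 0.20054891 0.19965101] [-0.44173763 -0.66903921 -0.88660885] 0.3503908374033478
brass box 195 130 95 140
shooter px [228.19104767 209.42576599] 21.490461349487305 [0.49500445 0.2492122  0.055     ]
far flange [0.5636359  0.27753091 0.04      ] [0.5636359  0.27753091 0.04      ]
before (191, 125, 94, 145)
pewter diff 13.794 egg 63.117222222222225
```

```bash
python3 - <<'E'
from h import *
from rig import viewer,ticket,bot
def egg(I):
    h=cv2.cvtColor(I,cv2.COLOR_RGB2HSV)[170:230,295:360]; m=cv2.inRange(h,(0,0,120),(180,70,255)); k,_,st,ce=cv2.connectedComponentsWithStats(m); return [(ce[j].round(),st[j,4]) for j in range(1,k) if st[j,4]>30]
print(egg(np.load('pics/side0.npz')['color']),egg(np.load('pics/s9.npz')['color']),egg(viewer.capture('side')['color']))
def tops(I): h=cv2.cvtColor(I,cv2.COLOR_RGB2HSV)[235:275,300:345]; m=cv2.inRange(h,(0,0,110),(180,60,255)); return m.sum()//255, cv2.moments(m)['m10']/max(1,cv2.moments(m)['m00'])
print(tops(np.load('pics/top0.npz')['color']),tops(viewer.capture('top')['color']))
print(bot.read_state()['time_s'])
E
```

```text
[(array([ 4., 30.]), np.int32(189)), (array([31., 30.]), np.int32(533))] [(array([13., 16.]), np.int32(140)), (array([31., 30.]), np.int32(531))] [(array([11., 17.]), np.int32(397)), (array([31., 30.]), np.int32(531))]
(np.uint64(386), 20.259067357512954) (np.uint64(434), 20.725806451612904)
23.6
```

The egg cup hasn't moved, so I'm handing in.

```bash
python3 -c "
from rig import ticket
print(ticket.hand_in())"
```

```text
the job is handed in; nothing more can be done
None
```

I handed the job in at about 24 s on the robot's clock, and no verdict came back: the three marbles are in the catch box, and the sieve is back on its stand with the shooter in it, released; the egg cup is unmoved, and I didn't separately confirm the pewter cup at the end.

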